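# Seat a reference filter in a bench photometer and snap its light shield shut

## Robot

A 7-joint arm with a two-finger parallel gripper is mounted at the origin on the work surface. World frame = base frame: x ahead of the robot, y to its left, z up, the work surface at z = 0. Lengths are in m, angles in rad, forces in N, time in s.
With the tool pointing down it reaches from about 0.35 to 0.9 m from the base axis. Payload 19.9 kg.
Tool frame: the origin (TCP) lies on the front face of the gripper's body, between the roots of the fingers; the fingertips stand 73 mm ahead of it and the grasp point (between the pads) lies bot.hold_point_z ahead of it (bot.hold_point_z is the distance from the TCP to the grasp point, in m); z points along the fingers, y is the line along which they close (so a half turn about z gives the same grasp; the last joint's range is limited). The gripper opens to 85 mm and grips with 20 to 120 N. Pads are 22 mm wide; open, the fingers measure 114 mm over their backs; the gripper's body (76 mm by 85 mm) begins 54 mm behind the grasp point. The pads swing forward as they close: fully open they stand 13 mm farther back than shut.
Start: joints at [1.266, 0.417, -0.01, 1.614, 0.005, 1.111, -0.053], TCP at [0.163, -0.603, 0.304] pointing down, gripper open.
Joint ranges: [-2.81, 2.81], [-0.39, 2.02], [-1.27, 1.25], [0.06, 2.57], [-1.19, 4.33], [0.19, 2], [-2.82, 2.82]. Speed limits (rad/s): [1.89, 1.89, 2.39, 2.39, 3.01, 3.01, 3.01].

## Interface

Orientations are given as a rotation vector (axis times angle).
In Python, from bench import bot gives the robot as it stands.
- The arm moves only by the tool apply_moves, never from a script. Its argument "motion" is a list of rows, each an object of numbers: "hand": the gripper command: -1 is shut, 1 is fully open, values between are in proportion; "tx", "ty", "tz": the shift along the tool's x, y, z in m; "rx", "ry", "rz": the turn, a rotation vector about the tool's x, y, z in rad. A call has exactly 5 rows; each row shifts and turns the commanded pose from where the row before left it, along the tool's axes as they then stand; what a row does not reach is not made up. A row lasts 1/8 s, in which the tool goes at most 62.5 mm and 10.7 degrees, less where a joint would pass 70% of its speed; a pose out of reach is approached as far as the arm can. A call is refused whole if a number of a shift passes 0.0625 or a number of a turn 0.188, either way. A call with a gripper value outside its range is refused whole. The fingers move at their own pace and stop on an object; "newtons" is the grip in N (left out, the last holds). Time passes only in rows, so rows that do not move let the fingers close, or fill a call up. It gives the time, the measured TCP pose, the force, the opening and the grip force at its end, in the units of the state.
- bot.observe(): the state, without advancing time (a new reading comes with each control period).
- bot.camera(name): name is "scene" or "top"; returns a dict with "img" (384x512x3 uint8, red, green, blue), "range_z" (384x512 float32, m along the optical axis (not along the pixel's ray), 0 where there is no reading), "fx", "fy", "cx", "cy" (pixels), "cam_to_world" (4x4, takes a point from camera to world coordinates). Camera axes: x right, y down, z forward; pixel columns grow to the right and rows downward; lengths in m; the calibration is good to about 2 mm. A picture is of the moment at which its call begins.
- bot.finish_job(): hands the job in; it is judged then, once.
The state is a dict: "time_s": time; "q": joint angles; "qvel": joint speeds; "joint_efforts": joint torques, N m; "tcp_pos": TCP position; "tcp_rot": TCP orientation; "contact_force": force on the tool from outside, world axes, zero at the start; "torque": the same for the moment, N m; "finger_gap": opening from 0.0 (shut) to 1.0 (fully open); "grasp_force": force on a finger pad.
Only numpy, scipy, OpenCV 4.12 (cv2) and the standard library are available. Lean on these libraries where they do the work, as an engineer would, in place of code of your own. Each camera call takes 0.05 s, during which the arm holds its last target. There are 200 camera calls.

## Task

Ready the photometer for its calibration check: take the reference filter (the dark metal block with a slot window) from the rack and stand it in the cell well with its windows facing the front and back of the instrument, pressed gently but fully home against the leaf spring that grips it. Then, with the filter home, ease the open light shield over past its snap point and let go, so that it springs shut by itself; do not force the filter or the shield, do not push the shield down onto its stop, and leave the other things where they are.

Things in the scene. Friction and masses are not known exactly. Their poses are not given: they have to be found in the camera images.
- photometer: White and grey bench photometer, fixed, 260 (x, depth) x 220 (y, width) x 85 mm high. Origin: centre of its underside; x points from its front (display, robot side) to its back, y to its left, z up. The flat deck is 85 mm above the origin.
- well (a point): Nominal centre of the square cell well's mouth, level with the deck, 85 mm above the bench; axes as the photometer's. The well is cut in the cell holder, a bare-metal 50 mm block flush with the deck, which screws have set up to 2.2 mm off this point in x and y: find the true mouth by feel or sight. 14.0 x 14.0 mm, straight, square-edged, 36 mm deep to a hard seat; square to the photometer. Over 30 N from the filter damages it.
- filter_head (a point): Reference filter: dark metal block, 12.5 x 12.5 x 52 mm tall, 30 g, upright in a rack slot, upper 37 mm free. This point: on its axis, 12 mm below the top, where to grip it. x points through its two glass slot windows (6.5 mm wide); the faces across y are plain metal, for gripping. Home in the well its top stands 16 mm above the deck: press on the flat top, or hold only the top 12 mm, to get it there.
- filter_foot (a point): Centre of the filter's underside; axes as filter_head's. Home: 36 mm below the well's mouth. A bowed leaf spring in the well's left (+y) wall, its crest 18 mm down, stands 2.6 mm out and presses on the filter with 3 to 5 N: it does not drop home but must be pushed past the leaf, against 3 to 10 N of drag from about 12 mm down to the end, until it stops on the seat.
- shield (a joint): Light shield angle: 0 open (leaning back, the start), 2.10 rad shut, flat over the well. An over-centre spring holds it at each stop with about 0.3 N m, less and less towards the snap point half way (1.05 rad); past that it springs on to the other stop by itself, slowed by a damper (0.15 N m s/rad). It cannot shut on a filter over about 4 mm proud of home. Over 15 N from the hand damages it.
- shield_hinge (a point): Middle of the shield's hinge line, along the photometer's y, 40 mm behind the well's centre and 24 mm above the deck; axes as the photometer's. Lugs 30 mm high carry it at its two ends; a ridge 17 mm high lies on the deck to 22 mm behind it; the deck farther back is clear.
- shield_edge (a point): Middle of the shield's free edge on its outer face (the back when open), 76 mm from the hinge line. The shield is a black hood 66 mm wide: a plate 3 mm thick, its underside through the hinge line, with 21 mm skirts below at the front and sides. Open, this point is 41 mm behind the hinge and 64 mm above it.
- rack: White cuvette rack, fixed, 156 (x) x 44 (y) x 30 mm high, four square slots 15 mm deep in a row along x at -54, -18, 18 and 54 mm. Origin: centre of its underside.
- cuvette0: Empty clear cuvette, 12.5 x 12.5 x 45 mm, loose in the rack; leave it. Origin: centre of its foot.
- cuvette1: Another clear cuvette, same size, loose in the rack; leave it. Origin: centre of its foot.
- wash: White wash bottle, 60 mm across, 140 mm tall, behind the work; leave it. Origin: centre of its foot.
Things that resemble listed ones, but are neither listed nor needed, are in the scene too. What is shaped like the part that bears filter_head but pink, purple or red is not meant.

How it is judged:
On the way, in this order (a step that is already met when the one before it is completed fails the run):
1. the filter is fully home in the well, windows to front and back, with the shield still open (z of filter_foot in the frame of well below -0.0346 m and horizontal distance between filter_foot and well below 0.006 m and angle between the x axis of filter_foot and the x axis of well, either way round below 0.2 rad and angle between filter_foot's own z axis and vertical below 0.1 rad and value of joint shield below 0.5 rad), for 0.2 s.
2. the shield, let go, has sprung shut over the filter (value of joint shield above 2.04 rad and z of filter_foot in the frame of well below -0.0346 m and horizontal distance between filter_foot and well below 0.006 m and angle between the x axis of filter_foot and the x axis of well, either way round below 0.2 rad and angle between filter_foot's own z axis and vertical below 0.1 rad), for 0.2 s.
At the end, for the whole second after the job is handed in: The filter stands upright and at rest in the well, its foot within 1.4 mm of the seat, within 6 mm of the well's nominal axis and its windows facing front and back within 0.2 rad; the shield is shut (2.04 rad or more) and nothing touches either (all of step 2 and linear speed of filter below 0.01 m/s).
It fails at once if the filter pushed against the photometer with more than 30 N (contact force between filter and photometer above 30 N).
It fails at once if the shield pushed with more than 15 N (contact force between any of the fingers, the arm and shield above 15 N).
It fails at once if the shield pushed down onto its stop by hand instead of springing shut (value of joint shield above 1.95 rad and contact force between any of the fingers, the arm and shield above 0.5 N).
It fails at once if another thing disturbed (distance of any of cuvette0, cuvette1, wash from where it was at the start of the episode above 0.012 m).
It also fails if it takes over 72 s, if anything falls off the work surface, if the arm or the gripper's body presses on something with over 40 N, if the wrist force passes 120 N, or if a joint passes its speed limit or range.

## Working session

There is one attempt and no reset: what is moved stays moved. The work goes in short steps, Python scripts to look and compute and a tool call to move; the robot and the scene stay as the last step left them, time stands still between calls to the robot, and variables do not carry over. Pictures are saved under pics/ and viewed, at most 10 in all, crops included, and the job is handed in when it is done.

Besides the shell and the picture viewer there is one more tool, called after "Emit:" as name(argument=value, ...), one argument or row to a line, values as JSON. apply_moves: Moves the arm, as the interface text tells. Its arguments: {"type":"object","properties":{"motion":{"type":"array","items":{"type":"object","properties":{"hand":{"type":"number"},"tx":{"type":"number"},"ty":{"type":"number"},"tz":{"type":"number"},"rx":{"type":"number"},"ry":{"type":"number"},"rz":{"type":"number"}}}},"newtons":{"type":"number"}},"required":["motion"]}

```bash
mkdir -p pics; cat > h.py <<'E'
import numpy as np,cv2
from bench import bot
from scipy.spatial.transform import Rotation as R
def cam(n):
    c=bot.camera(n); np.savez('pics/'+n+'.npz',**c); return c
def world(c,u,v,d):
    p=np.array([(u-c['cx'])/c['fx']*d,(v-c['cy'])/c['fy']*d,d,1.]); return (c['cam_to_world']@p)[:3]
def plane(c,u,v,z):
    a=world(c,u,v,1.); o=np.array(c['cam_to_world'])[:3,3]; return o+(a-o)*(z-o[2])/(a[2]-o[2])
def cloud(c):
    v,u=np.mgrid[:384,:512]; d=c['range_z']
    p=np.stack([(u-c['cx'])/c['fx']*d,(v-c['cy'])/c['fy']*d,d,np.ones_like(d)],-1)
    return (p@np.array(c['cam_to_world']).T)[...,:3]
E
python3 - <<'E'
from h import *
for n in('scene','top'):
    c=cam(n); cv2.imwrite(f'pics/{n}0.png',c['img'][...,::-1]); print(n,c['fx'],c['cam_to_world'])
s=bot.observe();print(s,bot.hold_point_z,R.from_rotvec(s['tcp_rot']).as_matrix())
E
```

```text
scene 496.6204298217588 [[ 0.48448669  0.52689551 -0.69832211  1.27251388]
 [ 0.87468505 -0.30463387  0.37699372 -0.37375512]
 [-0.01409627 -0.79346035 -0.60845868  0.6880365 ]
 [ 0.          0.          0.          1.        ]]
top 433.8070086027677 [[ 0.00649172 -0.9952381   0.09725726  0.51087433]
 [-0.9995098  -0.00943676 -0.02985155 -0.01534151]
 [ 0.0306272  -0.0970158  -0.99481149  0.93931672]
 [ 0.          0.          0.          1.        ]]
{'time_s': 0.1, 'q': array([ 1.26550121,  0.41789355, -0.01033948,  1.61413361,  0.00470499,
        1.11068189, -0.05298684]), 'qvel': array([-0.00064514, -0.00120574,  0.00117122, -0.00276453, -0.00041113,
        0.00027585,  0.00034911]), 'joint_efforts': array([ 2.72109362e-03, -8.65818644e+01,  6.80981129e-01, -4.35642457e+01,
        1.92472525e-02,  4.79282549e-03,  5.70287591e-05]), 'tcp_pos': array([ 0.16292005, -0.60314475,  0.3033273 ]), 'tcp_rot': array([-3.11323232e+00, -4.13115610e-01,  3.42061332e-04]), 'contact_force': array([ 0.47374354, -0.28195996,  0.83356012]), 'torque': array([-0.01486319, -0.04417549,  0.00715142]), 'grasp_force': 0.0, 'finger_gap': 1.0008530741429018} 0.0539 [[ 9.65392548e-01  2.60800885e-01 -3.56747386e-04]
 [ 2.60801118e-01 -9.65391999e-01  1.03243503e-03]
 [-7.51411013e-05 -1.08974521e-03 -9.99999403e-01]]
```

View pics/scene0.png

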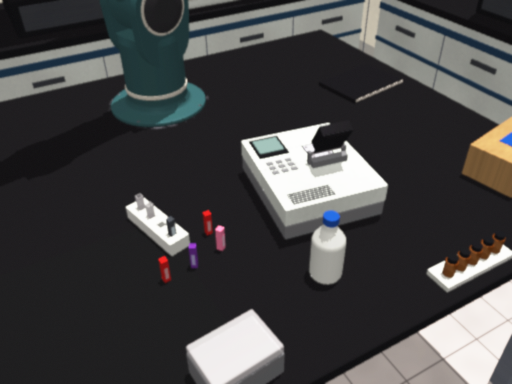

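View pics/top0.png

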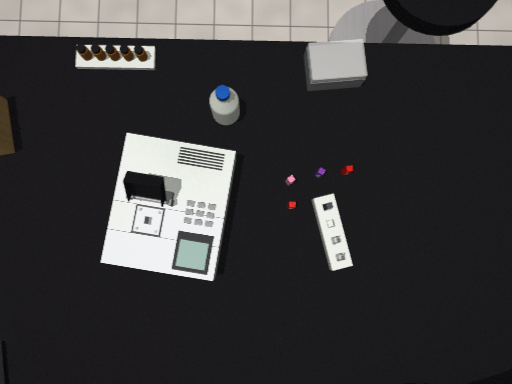

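The top view shows the photometer on the left, with the holder at about (148,220) and the open hood at (145,188). The rack is at (332,232), with a dark block at (327,206), an empty slot at (330,223) and clear cuvettes at (336,240) and (340,257). The loose blocks at (290,180), (292,205), (320,172) and (348,169) are pink, red or purple, so they are not meant. The dark block in the rack is the filter candidate; I'll confirm it in an enlarged crop.

```bash
python3 - <<'E'
from h import *
t=dict(np.load('pics/top.npz'));s=dict(np.load('pics/scene.npz'))
def crop(c,u,v,w,h,k): return cv2.resize(c['img'][v:v+h,u:u+w,::-1],None,fx=k,fy=k,interpolation=cv2.INTER_CUBIC)
a=crop(t,300,190,60,85,6.5)[:550];b=crop(t,115,165,60,45*2-5,6.5)[:550]
a=crop(t,300,190,65,44,6);b=crop(t,115,190,65,50,6);d=crop(s,120,185,65,94,6)
L=np.vstack([a,b]);h=min(len(L),len(d));cv2.imwrite('pics/crop1.png',np.hstack([L[:h],d[:h]]))
P=cloud(t);hsv=cv2.cvtColor(t['img'],cv2.COLOR_RGB2HSV)
print('z deck',P[250,140],P[225,148],'rack',P[215,325],'filter',P[206,327])
def rect(c,mask,z0):
    n,l,st,_=cv2.connectedComponentsWithStats(mask.astype('uint8'))
    return n,l,st
Z=P[...,2]
# photometer deck by height
m=(abs(Z-.085)<.006)&(P[...,1]>0)
n,l,st,ce=cv2.connectedComponentsWithStats(m.astype('uint8'));i=1+st[1:,4].argmax();m=l==i
pts=P[m][:,:2].astype('float32');r=cv2.minAreaRect(pts);print('deck',r,cv2.boxPoints(r))
m=(abs(Z-.030)<.006)&(P[...,1]<0)&(hsv[...,2]>150)
n,l,st,ce=cv2.connectedComponentsWithStats(m.astype('uint8'));i=1+st[1:,4].argmax();m=l==i
r=cv2.minAreaRect(P[m][:,:2].astype('float32'));print('rack',r,cv2.boxPoints(r))
# dark filter top
m=(Z>.05)&(Z<.085)
u0=315;sub=m[195:270,315:358]
n,l,st,ce=cv2.connectedComponentsWithStats(sub.astype('uint8'))
for k in range(1,n):
    mm=np.zeros_like(m);mm[195:270,315:358]=l==k;p=P[mm];zt=np.percentile(p[:,2],90)
    q=p[p[:,2]>zt-.004];print(len(p),zt,q.mean(0),len(q),ce[k]+[315,195])
E
```

```text
z deck [0.48198    0.19158539 0.08317855] [0.53047116 0.17706831 0.08589229] rack [ 0.55548769 -0.17991595  0.02922291] filter [ 0.57195834 -0.17747091  0.0660973 ]
deck ((0.5692179799079895, 0.1375458687543869), (0.2204151749610901, 0.26038724184036255), 80.87464904785156) [[0.42319375 0.04938114]
 [0.68028545 0.00808505]
 [0.7152422  0.2257106 ]
 [0.4581505  0.2670067 ]]
rack ((0.5211332440376282, -0.19615218043327332), (0.15557478368282318, 0.04462800920009613), 14.127796173095703) [[ 0.44025207 -0.19349986]
 [ 0.45114517 -0.23677805]
 [ 0.6020144  -0.1988045 ]
 [ 0.5911213  -0.15552631]]
48 0.06719572213675387 [ 0.57364469 -0.18223336  0.06597293] 41 [328.8125 205.4375]
29 0.06183316990123522 [ 0.50327051 -0.20020876  0.0604621 ] 17 [337.68965517 240.        ]
29 0.06091413658174185 [ 0.46991272 -0.20934715  0.05960004] 19 [342.24137931 257.03448276]
```

View pics/crop1.png

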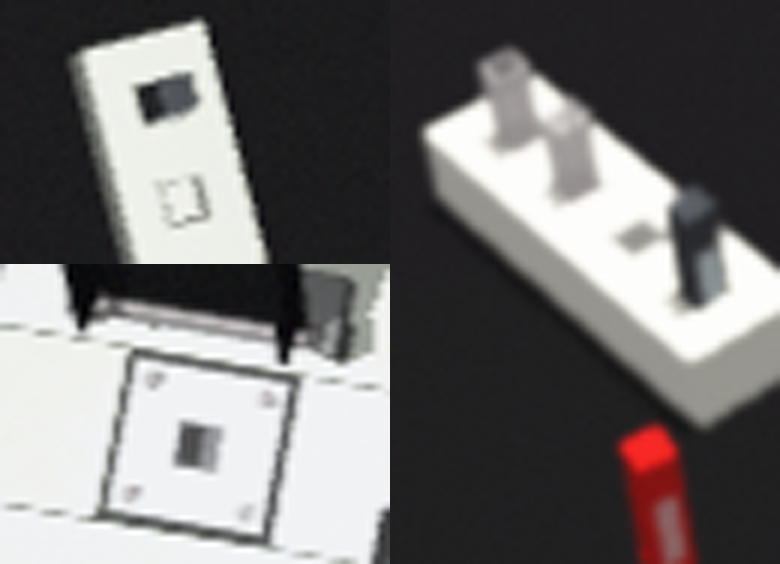

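The crop confirms the dark block: its glass window is on the face along the rack's length, at about (705,280). So the plain faces lie across the rack's y. The well mouth shows in the bare holder at about (198,447) in the crop.

```bash
cat >> h.py <<'E'
def delta(target,yaw=None):
    s=bot.observe();M=R.from_rotvec(s['tcp_rot']);d=M.inv().apply(np.array(target)-s['tcp_pos'])
    m=M.as_matrix();y=np.arctan2(m[1,0],m[0,0])
    print('t',round(s['time_s'],2),'pos',s['tcp_pos'].round(4),'yaw',y.round(4),'tilt',m[:,2].round(4),'F',s['contact_force'].round(1),'gap',round(s['finger_gap'],3),'dtool',d.round(4),'rz',None if yaw is None else round(y-yaw,4))
E
python3 - <<'E'
from h import *
t=dict(np.load('pics/top.npz'));g=cv2.cvtColor(t['img'],cv2.COLOR_RGB2GRAY).astype(float)
k=g[212:229,139:158];print(k.astype(int))
w=np.clip((235-g)/100,0,1)
sub=np.zeros_like(w);sub[214:227,142:155]=np.clip((np.median(k)-g[214:227,142:155]),0,None)>25
v,u=np.nonzero(sub);print('well px',u.mean(),v.mean(),len(u))
W=plane(t,(u.min()+u.max())/2,(v.min()+v.max())/2,.085);print('bbox',u.min(),u.max(),v.min(),v.max(),W,plane(t,u.mean(),v.mean(),.085))
x=np.array([np.cos(-.1593),np.sin(-.1593)]);y=np.array([-x[1],x[0]])
o=np.array([.5692,.1375]);print('in photometer',(W[:2]-o)@x,(W[:2]-o)@y)
for q in[(292,205),(291,180)]:print(plane(t,*q,.05))
delta([.5736,-.1826,.20],.2466);delta([.5736,-.1826,.111],.2466)
E
```

```text
[[242 242 242 242 242 242 242 242 242 242 242 242 242 241 242 242 242 242
  236]
 [242 242 242 242 242 242 242 242 242 242 242 242 242 242 242 242 242 242
  236]
 [242 242 242 242 242 242 242 242 242 242 242 242 242 242 242 242 242 242
  242]
 [242 242 242 242 242 241 240 240 241 241 242 242 242 242 242 242 242 242
  242]
 [242 242 242 241 242 223 160 165 184 214 229 233 240 241 242 242 242 242
  242]
 [242 242 242 242 242 218 119  86  87  95 133 161 178 224 242 242 242 242
  242]
 [242 242 242 242 242 209  92  83  77  98 136 149 164 219 242 242 242 242
  242]
 [242 242 242 242 237 191  86  82  76 106 142 153 177 226 242 242 242 242
  242]
 [242 242 241 242 236 185  86  82  77 107 141 149 207 242 242 242 242 242
  242]
 [241 242 242 242 224 142  86  81  80 118 151 150 202 240 242 242 242 242
  242]
 [242 242 242 242 220 131  90  83  86 126 153 154 208 242 242 242 242 242
  242]
 [242 242 242 242 225 165 135 117 111 135 155 166 220 242 242 242 242 242
  242]
 [242 242 242 242 242 242 242 240 229 211 191 187 225 241 242 242 242 242
  242]
 [242 242 242 242 242 242 242 242 242 242 242 242 242 242 242 242 242 242
  242]
 [242 242 242 242 242 242 242 242 243 242 242 242 242 242 242 242 242 242
  242]
 [242 242 242 242 242 242 242 242 242 242 242 242 242 242 242 242 242 242
  242]
 [242 242 242 242 242 242 242 242 242 242 242 242 242 242 242 242 242 242
  242]]
well px 147.50819672131146 219.9344262295082 61
bbox 144 151 216 224 [0.54022172 0.17854409 0.085     ] [0.54034968 0.17853223 0.085     ]
in photometer -0.035122077920130966 0.03592766947415882
[ 0.57452606 -0.10800133  0.05      ]
[ 0.62640932 -0.10595898  0.05      ]
t 0.1 pos [ 0.1629 -0.6031  0.3033] yaw 0.2639 tilt [-4.e-04  1.e-03 -1.e+00] F [ 0.5 -0.3  0.8] gap 1.001 dtool [ 0.5062 -0.2988  0.1036] rz 0.0173
t 0.1 pos [ 0.1629 -0.6031  0.3033] yaw 0.2639 tilt [-4.e-04  1.e-03 -1.e+00] F [ 0.5 -0.3  0.8] gap 1.001 dtool [ 0.5062 -0.2987  0.1926] rz 0.0173
```

Emit:
apply_moves(
  motion=[
    {"tx": 0.05, "ty": -0.03, "tz": 0.005, "rz": 0.0173, "hand": -0.3},
    {"tx": 0.05, "ty": -0.03, "tz": 0.005, "hand": -0.3},
    {"tx": 0.05, "ty": -0.03, "tz": 0.005, "hand": -0.3},
    {"tx": 0.05, "ty": -0.03, "tz": 0.005, "hand": -0.3},
    {"tx": 0.05, "ty": -0.03, "tz": 0.005, "hand": -0.3},
  ],
  newtons=40,
)

```text
$.motion[0]: bad value
```

Emit:
apply_moves(
  motion=[
    {"tx": 0.05, "ty": -0.03, "tz": 0.015, "hand": -0.3},
    {"tx": 0.05, "ty": -0.03, "tz": 0.015, "hand": -0.3},
    {"tx": 0.05, "ty": -0.03, "tz": 0.015, "hand": -0.3},
    {"tx": 0.05, "ty": -0.03, "tz": 0.015, "hand": -0.3},
    {"tx": 0.05, "ty": -0.03, "tz": 0.015, "hand": -0.3},
  ],
)

```text
$.motion[0]: bad value
```

```bash
python3 -c "
from h import *
delta([.5736,-.1826,.111],.2466)"
```

```text
t 0.1 pos [ 0.1629 -0.6031  0.3033] yaw 0.2639 tilt [-4.e-04  1.e-03 -1.e+00] F [ 0.5 -0.3  0.8] gap 1.001 dtool [ 0.5062 -0.2987  0.1926] rz 0.0173
```

Emit:
apply_moves(
  motion=[
    {"tx": 0.05, "ty": -0.03, "tz": 0.005, "rx": 0, "ry": 0, "rz": 0.0173, "hand": -0.3},
    {"tx": 0.05, "ty": -0.03, "tz": 0.005, "rx": 0, "ry": 0, "rz": 0, "hand": -0.3},
    {"tx": 0.05, "ty": -0.03, "tz": 0.005, "rx": 0, "ry": 0, "rz": 0, "hand": -0.3},
    {"tx": 0.05, "ty": -0.03, "tz": 0.005, "rx": 0, "ry": 0, "rz": 0, "hand": -0.3},
    {"tx": 0.05, "ty": -0.03, "tz": 0.005, "rx": 0, "ry": 0, "rz": 0, "hand": -0.3},
  ],
  newtons=40,
)

```text
time_s: 0.72
tcp_pos: [0.3691, -0.3946, 0.2786]
tcp_rot: [-3.118, -0.386, 0.0]
contact_force: [1.2, -0.2, 0.6]
finger_gap: 0.35
grasp_force: 0.0
```

Emit:
apply_moves(
  motion=[
    {"tx": 0.05, "ty": -0.03, "tz": 0.015, "rx": 0, "ry": 0, "rz": 0, "hand": -0.3},
    {"tx": 0.05, "ty": -0.03, "tz": 0.015, "rx": 0, "ry": 0, "rz": 0, "hand": -0.3},
    {"tx": 0.05, "ty": -0.03, "tz": 0.015, "rx": 0, "ry": 0, "rz": 0, "hand": -0.3},
    {"tx": 0.05, "ty": -0.03, "tz": 0.015, "rx": 0, "ry": 0, "rz": 0, "hand": -0.3},
    {"tx": 0.05, "ty": -0.03, "tz": 0.015, "rx": 0, "ry": 0, "rz": 0, "hand": -0.3},
  ],
)

```text
time_s: 1.35
tcp_pos: [0.575, -0.1883, 0.2032]
tcp_rot: [-3.118, -0.386, 0.0]
contact_force: [0.9, -1.2, 0.9]
finger_gap: 0.354
grasp_force: 0.0
```

```bash
python3 -c "
from h import *
delta([.5736,-.1826,.111],.2466)"
```

```text
t 1.35 pos [ 0.575  -0.1883  0.2032] yaw 0.2463 tilt [-3.e-04  1.e-04 -1.e+00] F [ 0.9 -1.2  0.9] gap 0.354 dtool [ 0.0001 -0.0058  0.0922] rz -0.0003
```

Emit:
apply_moves(
  motion=[
    {"tx": 0, "ty": -0.006, "tz": 0.03, "rx": 0, "ry": 0, "rz": 0, "hand": -0.3},
    {"tx": 0, "ty": 0, "tz": 0.025, "rx": 0, "ry": 0, "rz": 0, "hand": -0.3},
    {"tx": 0, "ty": 0, "tz": 0.02, "rx": 0, "ry": 0, "rz": 0, "hand": -0.3},
    {"tx": 0, "ty": 0, "tz": 0.015, "rx": 0, "ry": 0, "rz": 0, "hand": -0.3},
    {"tx": 0, "ty": 0, "tz": 0.002, "rx": 0, "ry": 0, "rz": 0, "hand": -0.3},
  ],
)

```text
time_s: 1.98
tcp_pos: [0.5721, -0.184, 0.1111]
tcp_rot: [-3.117, -0.386, 0.002]
contact_force: [-0.1, 0.2, -0.2]
finger_gap: 0.348
grasp_force: 0.0
```

Emit:
apply_moves(
  motion=[
    {"tx": 0, "ty": 0, "tz": 0, "rx": 0, "ry": 0, "rz": 0, "hand": -1},
    {"tx": 0, "ty": 0, "tz": 0, "rx": 0, "ry": 0, "rz": 0, "hand": -1},
    {"tx": 0, "ty": 0, "tz": 0, "rx": 0, "ry": 0, "rz": 0, "hand": -1},
    {"tx": 0, "ty": 0, "tz": 0, "rx": 0, "ry": 0, "rz": 0, "hand": -1},
    {"tx": 0, "ty": 0, "tz": 0, "rx": 0, "ry": 0, "rz": 0, "hand": -1},
  ],
  newtons=30,
)

```text
time_s: 2.6
tcp_pos: [0.5723, -0.1823, 0.1121]
tcp_rot: [-3.116, -0.388, 0.001]
contact_force: [-1.8, 8.8, -4.4]
finger_gap: 0.139
grasp_force: 29.1
```

```bash
python3 -c "
from h import *
delta([.5736,-.1826,.111],.2466)
c=cam('scene');a=cv2.resize(c['img'][150:270,110:250,::-1],None,fx=4,fy=4,interpolation=cv2.INTER_CUBIC);cv2.imwrite('pics/grip.png',a)"
```

```text
t 2.6 pos [ 0.5723 -0.1823  0.1121] yaw 0.2477 tilt [-8.0e-04  1.8e-03 -1.0e+00] F [-1.8  8.8 -4.4] gap 0.139 dtool [0.0012 0.0006 0.0011] rz 0.0011
```

View pics/grip.png

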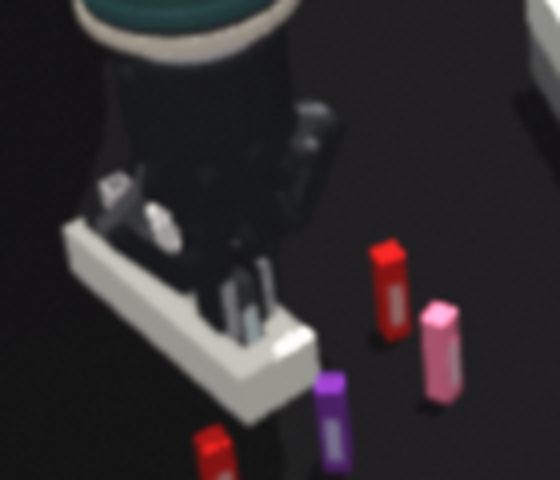

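The gripper holds the filter by its plain faces, with the gap (0.139, 12 mm) matching the block's width. There is a small side load from the slot wall, so I'll relieve that and lift.

Emit:
apply_moves(
  motion=[
    {"tx": 0, "ty": -0.0015, "tz": 0, "rx": 0, "ry": 0, "rz": 0, "hand": -1},
    {"tx": 0, "ty": 0, "tz": -0.005, "rx": 0, "ry": 0, "rz": 0, "hand": -1},
    {"tx": 0, "ty": 0, "tz": -0.01, "rx": 0, "ry": 0, "rz": 0, "hand": -1},
    {"tx": 0, "ty": 0, "tz": -0.02, "rx": 0, "ry": 0, "rz": 0, "hand": -1},
    {"tx": 0, "ty": 0, "tz": -0.04, "rx": 0, "ry": 0, "rz": 0, "hand": -1},
  ],
  newtons=50,
)

```text
time_s: 3.28
tcp_pos: [0.5718, -0.1827, 0.1881]
tcp_rot: [-3.118, -0.386, 0.001]
contact_force: [-0.4, 0.0, 0.8]
finger_gap: 0.136
grasp_force: 51.8
```

Emit:
apply_moves(
  motion=[
    {"tx": 0, "ty": 0, "tz": -0.04, "rx": 0, "ry": 0, "rz": 0, "hand": -1},
    {"tx": 0, "ty": 0, "tz": -0.022, "rx": 0, "ry": 0, "rz": 0, "hand": -1},
    {"tx": 0, "ty": 0, "tz": 0, "rx": 0, "ry": 0, "rz": 0, "hand": -1},
    {"tx": 0, "ty": 0, "tz": 0, "rx": 0, "ry": 0, "rz": 0, "hand": -1},
    {"tx": 0, "ty": 0, "tz": 0, "rx": 0, "ry": 0, "rz": 0, "hand": -1},
  ],
)

```text
time_s: 3.9
tcp_pos: [0.5718, -0.1825, 0.2482]
tcp_rot: [-3.117, -0.386, 0.002]
contact_force: [-0.5, -0.9, 0.1]
finger_gap: 0.134
grasp_force: 51.8
```

```bash
python3 -c "
from h import *
delta([.5402,.1785,.25],-.1593)
c=cam('scene');a=cv2.resize(c['img'][110:210,110:250,::-1],None,fx=5,fy=5,interpolation=cv2.INTER_CUBIC);cv2.imwrite('pics/held.png',a)"
```

```text
t 3.9 pos [ 0.5718 -0.1825  0.2482] yaw 0.2464 tilt [-1.2e-03  4.0e-04 -1.0e+00] F [-0.5 -0.9  0.1] gap 0.134 dtool [ 0.0574 -0.3578 -0.0016] rz 0.4057
```

View pics/held.png

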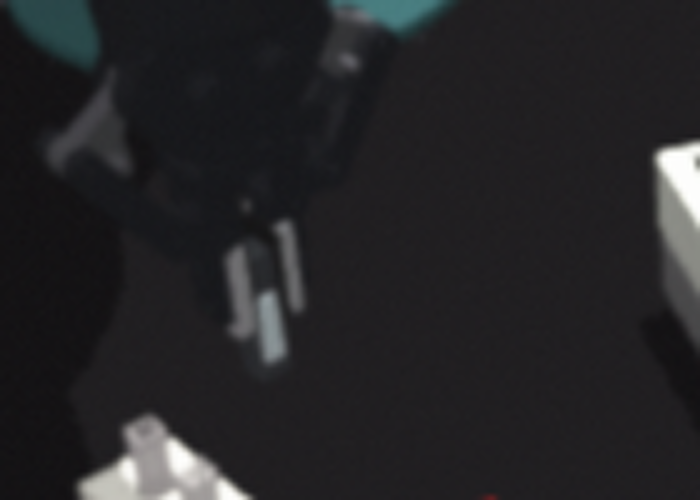

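The filter hangs upright between the pads, with its window face toward the camera at about (270,330). Next I'll carry it over the well and turn it there.

Emit:
apply_moves(
  motion=[
    {"tx": 0.0056, "ty": -0.03, "tz": 0, "rx": 0, "ry": 0, "rz": 0, "hand": -1},
    {"tx": 0.01, "ty": -0.05, "tz": 0, "rx": 0, "ry": 0, "rz": 0, "hand": -1},
    {"tx": 0.01, "ty": -0.06, "tz": 0, "rx": 0, "ry": 0, "rz": 0, "hand": -1},
    {"tx": 0.01, "ty": -0.06, "tz": 0, "rx": 0, "ry": 0, "rz": 0, "hand": -1},
    {"tx": 0.01, "ty": -0.06, "tz": 0, "rx": 0, "ry": 0, "rz": 0, "hand": -1},
  ],
)

```text
time_s: 4.58
tcp_pos: [0.5524, 0.0826, 0.2485]
tcp_rot: [-3.118, -0.386, 0.001]
contact_force: [0.6, 0.5, 0.3]
finger_gap: 0.13
grasp_force: 51.9
```

Emit:
apply_moves(
  motion=[
    {"tx": 0.01, "ty": -0.06, "tz": 0, "rx": 0, "ry": 0, "rz": 0, "hand": -1},
    {"tx": 0, "ty": -0.0385, "tz": 0, "rx": 0, "ry": 0, "rz": 0, "hand": -1},
    {"tx": 0, "ty": 0, "tz": 0, "rx": 0, "ry": 0, "rz": 0.14, "hand": -1},
    {"tx": 0, "ty": 0, "tz": 0, "rx": 0, "ry": 0, "rz": 0.14, "hand": -1},
    {"tx": 0, "ty": 0, "tz": 0, "rx": 0, "ry": 0, "rz": 0.1257, "hand": -1},
  ],
)

```text
time_s: 5.2
tcp_pos: [0.5384, 0.1788, 0.2483]
tcp_rot: [3.131, -0.256, -0.002]
contact_force: [-0.4, 0.8, -0.1]
finger_gap: 0.133
grasp_force: 51.8
```

Emit:
apply_moves(
  motion=[
    {"tx": 0, "ty": 0, "tz": 0.02, "rx": 0, "ry": 0, "rz": 0, "hand": -1},
    {"tx": 0, "ty": 0, "tz": 0.015, "rx": 0, "ry": 0, "rz": 0, "hand": -1},
    {"tx": 0, "ty": 0, "tz": 0.01, "rx": 0, "ry": 0, "rz": 0, "hand": -1},
    {"tx": 0, "ty": 0, "tz": 0, "rx": 0, "ry": 0, "rz": 0, "hand": -1},
    {"tx": 0, "ty": 0, "tz": 0, "rx": 0, "ry": 0, "rz": 0, "hand": -1},
  ],
)

```text
time_s: 5.82
tcp_pos: [0.5388, 0.1789, 0.2043]
tcp_rot: [-3.131, 0.25, -0.001]
contact_force: [-0.4, -0.1, -0.1]
finger_gap: 0.135
grasp_force: 51.8
```

```bash
python3 -c "
from h import *
delta([.5384,.1788,.187],-.1593)"
```

```text
t 5.83 pos [0.5388 0.1789 0.2043] yaw -0.1592 tilt [ 4.e-04  3.e-04 -1.e+00] F [-0.4 -0.1 -0.1] gap 0.135 dtool [-0.0003  0.0001  0.0173] rz 0.0001
```

Emit:
apply_moves(
  motion=[
    {"tx": 0, "ty": 0, "tz": 0.008, "rx": 0, "ry": 0, "rz": 0, "hand": -1},
    {"tx": 0, "ty": 0, "tz": 0.006, "rx": 0, "ry": 0, "rz": 0, "hand": -1},
    {"tx": 0, "ty": 0, "tz": 0.004, "rx": 0, "ry": 0, "rz": 0, "hand": -1},
    {"tx": 0, "ty": 0, "tz": 0.002, "rx": 0, "ry": 0, "rz": 0, "hand": -1},
    {"tx": 0, "ty": 0, "tz": 0.001, "rx": 0, "ry": 0, "rz": 0, "hand": -1},
  ],
)

```text
time_s: 6.45
tcp_pos: [0.5385, 0.1788, 0.1828]
tcp_rot: [-3.132, 0.25, 0.0]
contact_force: [-0.2, -0.3, -0.4]
finger_gap: 0.133
grasp_force: 51.8
```

Emit:
apply_moves(
  motion=[
    {"tx": 0, "ty": 0, "tz": 0.001, "rx": 0, "ry": 0, "rz": 0, "hand": -1},
    {"tx": 0, "ty": 0, "tz": 0.001, "rx": 0, "ry": 0, "rz": 0, "hand": -1},
    {"tx": 0, "ty": 0, "tz": 0, "rx": 0, "ry": 0, "rz": 0, "hand": -1},
    {"tx": 0, "ty": 0, "tz": 0, "rx": 0, "ry": 0, "rz": 0, "hand": -1},
    {"tx": 0, "ty": 0, "tz": 0, "rx": 0, "ry": 0, "rz": 0, "hand": -1},
  ],
)

```text
time_s: 7.08
tcp_pos: [0.5386, 0.1788, 0.1809]
tcp_rot: [-3.132, 0.25, -0.0]
contact_force: [-0.3, 1.1, -0.2]
finger_gap: 0.136
grasp_force: 51.7
```

Emit:
apply_moves(
  motion=[
    {"tx": 0, "ty": 0, "tz": 0.001, "rx": 0, "ry": 0, "rz": 0, "hand": -1},
    {"tx": 0, "ty": 0, "tz": 0.001, "rx": 0, "ry": 0, "rz": 0, "hand": -1},
    {"tx": 0, "ty": 0, "tz": 0.0005, "rx": 0, "ry": 0, "rz": 0, "hand": -1},
    {"tx": 0, "ty": 0, "tz": 0, "rx": 0, "ry": 0, "rz": 0, "hand": -1},
    {"tx": 0, "ty": 0, "tz": 0, "rx": 0, "ry": 0, "rz": 0, "hand": -1},
  ],
)

```text
time_s: 7.7
tcp_pos: [0.5385, 0.1788, 0.1783]
tcp_rot: [-3.132, 0.25, 0.0]
contact_force: [0.2, 1.1, -0.3]
finger_gap: 0.135
grasp_force: 51.8
```

Emit:
apply_moves(
  motion=[
    {"tx": 0, "ty": 0, "tz": 0.0015, "rx": 0, "ry": 0, "rz": 0, "hand": -1},
    {"tx": 0, "ty": 0, "tz": 0.0015, "rx": 0, "ry": 0, "rz": 0, "hand": -1},
    {"tx": 0, "ty": 0, "tz": 0.0015, "rx": 0, "ry": 0, "rz": 0, "hand": -1},
    {"tx": 0, "ty": 0, "tz": 0.0015, "rx": 0, "ry": 0, "rz": 0, "hand": -1},
    {"tx": 0, "ty": 0, "tz": 0, "rx": 0, "ry": 0, "rz": 0, "hand": -1},
  ],
)

```text
time_s: 8.32
tcp_pos: [0.5385, 0.1789, 0.1723]
tcp_rot: [-3.132, 0.25, 0.0]
contact_force: [1.1, 2.9, -2.5]
finger_gap: 0.135
grasp_force: 51.7
```

Emit:
apply_moves(
  motion=[
    {"tx": 0, "ty": -0.0004, "tz": 0, "rx": 0, "ry": 0, "rz": 0, "hand": -1},
    {"tx": 0, "ty": 0, "tz": 0.001, "rx": 0, "ry": 0, "rz": 0, "hand": -1},
    {"tx": 0, "ty": 0, "tz": 0.001, "rx": 0, "ry": 0, "rz": 0, "hand": -1},
    {"tx": 0, "ty": 0, "tz": 0.001, "rx": 0, "ry": 0, "rz": 0, "hand": -1},
    {"tx": 0, "ty": 0, "tz": 0, "rx": 0, "ry": 0, "rz": 0, "hand": -1},
  ],
)

```text
time_s: 8.95
tcp_pos: [0.5385, 0.1791, 0.1692]
tcp_rot: [3.132, -0.25, -0.0]
contact_force: [1.0, 0.5, -0.6]
finger_gap: 0.134
grasp_force: 51.9
```

Emit:
apply_moves(
  motion=[
    {"tx": 0, "ty": 0, "tz": 0.001, "rx": 0, "ry": 0, "rz": 0, "hand": -1},
    {"tx": 0, "ty": 0, "tz": 0.001, "rx": 0, "ry": 0, "rz": 0, "hand": -1},
    {"tx": 0, "ty": 0, "tz": 0.001, "rx": 0, "ry": 0, "rz": 0, "hand": -1},
    {"tx": 0, "ty": 0, "tz": 0, "rx": 0, "ry": 0, "rz": 0, "hand": -1},
    {"tx": 0, "ty": 0, "tz": 0, "rx": 0, "ry": 0, "rz": 0, "hand": -1},
  ],
)

```text
time_s: 9.57
tcp_pos: [0.5387, 0.1791, 0.1665]
tcp_rot: [-3.132, 0.25, -0.0]
contact_force: [0.5, -0.7, 3.5]
finger_gap: 0.137
grasp_force: 52.4
```

Emit:
apply_moves(
  motion=[
    {"tx": 0, "ty": 0, "tz": 0.001, "rx": 0, "ry": 0, "rz": 0, "hand": -1},
    {"tx": 0, "ty": 0, "tz": 0.001, "rx": 0, "ry": 0, "rz": 0, "hand": -1},
    {"tx": 0, "ty": 0, "tz": 0.001, "rx": 0, "ry": 0, "rz": 0, "hand": -1},
    {"tx": 0, "ty": 0, "tz": 0.0007, "rx": 0, "ry": 0, "rz": 0, "hand": -1},
    {"tx": 0, "ty": 0, "tz": 0, "rx": 0, "ry": 0, "rz": 0, "hand": -1},
  ],
)

```text
time_s: 10.2
tcp_pos: [0.5386, 0.1792, 0.1626]
tcp_rot: [-3.132, 0.25, 0.0]
contact_force: [0.5, -0.4, 0.9]
finger_gap: 0.131
grasp_force: 52.1
```

Emit:
apply_moves(
  motion=[
    {"tx": 0, "ty": 0, "tz": 0, "rx": 0, "ry": 0, "rz": 0, "hand": -0.3},
    {"tx": 0, "ty": 0, "tz": 0, "rx": 0, "ry": 0, "rz": 0, "hand": -0.3},
    {"tx": 0, "ty": 0, "tz": 0, "rx": 0, "ry": 0, "rz": 0, "hand": -0.3},
    {"tx": 0, "ty": 0, "tz": -0.01, "rx": 0, "ry": 0, "rz": 0, "hand": -0.3},
    {"tx": 0, "ty": 0, "tz": -0.02, "rx": 0, "ry": 0, "rz": 0, "hand": -0.3},
  ],
)

```text
time_s: 10.82
tcp_pos: [0.5383, 0.1791, 0.1931]
tcp_rot: [3.131, -0.25, -0.002]
contact_force: [-0.0, 0.1, -0.6]
finger_gap: 0.347
grasp_force: 0.0
```

Emit:
apply_moves(
  motion=[
    {"tx": 0.001, "ty": 0, "tz": -0.01, "rx": 0, "ry": 0, "rz": 0, "hand": -0.3},
    {"tx": 0, "ty": 0, "tz": 0, "rx": 0, "ry": 0, "rz": 0, "hand": -1},
    {"tx": 0, "ty": 0, "tz": 0, "rx": 0, "ry": 0, "rz": 0, "hand": -1},
    {"tx": 0, "ty": 0, "tz": 0, "rx": 0, "ry": 0, "rz": 0, "hand": -1},
    {"tx": 0, "ty": 0, "tz": 0, "rx": 0, "ry": 0, "rz": 0, "hand": -1},
  ],
)

```text
time_s: 11.45
tcp_pos: [0.5395, 0.179, 0.2023]
tcp_rot: [3.132, -0.25, -0.001]
contact_force: [-0.1, -0.3, 1.1]
finger_gap: -0.0
grasp_force: 0.0
```

```bash
python3 -c "
from h import *
delta([.5384,.1788,.187],-.1593)
c=cam('scene');a=cv2.resize(c['img'][70:190,240:390,::-1],None,fx=4.5,fy=4.5,interpolation=cv2.INTER_CUBIC)
t=cam('top');b=cv2.resize(t['img'][160:260,100:220,::-1],None,fx=3,fy=3);cv2.imwrite('pics/part.png',a)
P=cloud(c);m=(abs(P[...,0]-.5405)<.02)&(abs(P[...,1]-.179)<.02)&(P[...,2]<.13)&(P[...,2]>.09);print(m.sum(),P[m].round(3)[:10])"
```

```text
t 11.45 pos [0.5395 0.179  0.2023] yaw -0.1592 tilt [-6.e-04 -1.e-04 -1.e+00] F [-0.1 -0.3  1.1] gap -0.0 dtool [-0.001   0.0004  0.0153] rz 0.0001
0 []
```

View pics/part.png

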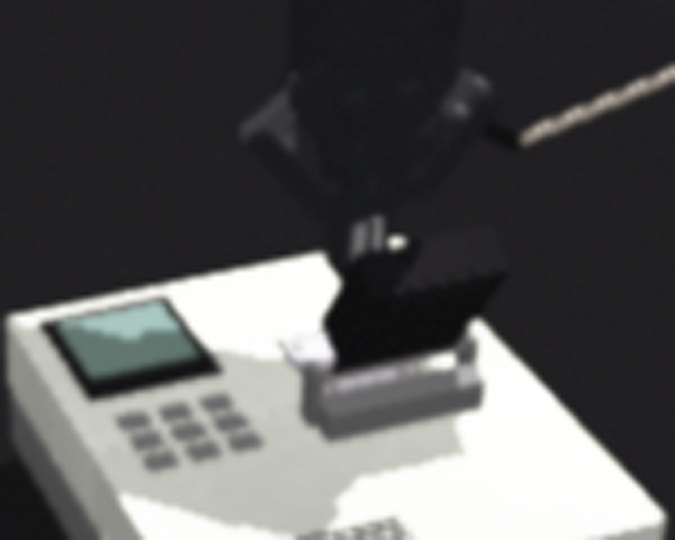

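The scene view shows the shut fingers at about (368,235) above the well, with the open hood hiding the filter. Now I'll press on the filter's top with the shut fingertips, watching the force.

Emit:
apply_moves(
  motion=[
    {"tx": 0, "ty": 0, "tz": 0.005, "rx": 0, "ry": 0, "rz": 0, "hand": -1},
    {"tx": 0, "ty": 0, "tz": 0.003, "rx": 0, "ry": 0, "rz": 0, "hand": -1},
    {"tx": 0, "ty": 0, "tz": 0.0015, "rx": 0, "ry": 0, "rz": 0, "hand": -1},
    {"tx": 0, "ty": 0, "tz": 0.0015, "rx": 0, "ry": 0, "rz": 0, "hand": -1},
    {"tx": 0, "ty": 0, "tz": 0.0015, "rx": 0, "ry": 0, "rz": 0, "hand": -1},
  ],
)

```text
time_s: 12.18
tcp_pos: [0.5396, 0.179, 0.1902]
tcp_rot: [-3.132, 0.25, -0.0]
contact_force: [0.9, 0.3, 3.3]
finger_gap: 0.003
grasp_force: 2.2
```

Emit:
apply_moves(
  motion=[
    {"tx": 0, "ty": 0, "tz": 0.0015, "rx": 0, "ry": 0, "rz": 0, "hand": -1},
    {"tx": 0, "ty": 0, "tz": 0.0015, "rx": 0, "ry": 0, "rz": 0, "hand": -1},
    {"tx": 0, "ty": 0, "tz": 0.001, "rx": 0, "ry": 0, "rz": 0, "hand": -1},
    {"tx": 0, "ty": 0, "tz": 0, "rx": 0, "ry": 0, "rz": 0, "hand": -1},
    {"tx": 0, "ty": 0, "tz": 0, "rx": 0, "ry": 0, "rz": 0, "hand": -1},
  ],
)

```text
time_s: 12.8
tcp_pos: [0.5396, 0.179, 0.1861]
tcp_rot: [3.132, -0.25, -0.0]
contact_force: [-0.1, 0.3, 2.7]
finger_gap: -0.002
grasp_force: 1.3
```

Emit:
apply_moves(
  motion=[
    {"tx": 0, "ty": 0, "tz": 0.001, "rx": 0, "ry": 0, "rz": 0, "hand": -1},
    {"tx": 0, "ty": 0, "tz": 0.001, "rx": 0, "ry": 0, "rz": 0, "hand": -1},
    {"tx": 0, "ty": 0, "tz": 0.001, "rx": 0, "ry": 0, "rz": 0, "hand": -1},
    {"tx": 0, "ty": 0, "tz": 0.001, "rx": 0, "ry": 0, "rz": 0, "hand": -1},
    {"tx": 0, "ty": 0, "tz": 0.001, "rx": 0, "ry": 0, "rz": 0, "hand": -1},
  ],
)

```text
time_s: 13.42
tcp_pos: [0.5396, 0.179, 0.1811]
tcp_rot: [-3.132, 0.25, 0.0]
contact_force: [-0.1, -0.7, 4.8]
finger_gap: 0.002
grasp_force: 2.1
```

Emit:
apply_moves(
  motion=[
    {"tx": 0, "ty": 0, "tz": 0.001, "rx": 0, "ry": 0, "rz": 0, "hand": -1},
    {"tx": 0, "ty": 0, "tz": 0.001, "rx": 0, "ry": 0, "rz": 0, "hand": -1},
    {"tx": 0, "ty": 0, "tz": 0.001, "rx": 0, "ry": 0, "rz": 0, "hand": -1},
    {"tx": 0, "ty": 0, "tz": 0.001, "rx": 0, "ry": 0, "rz": 0, "hand": -1},
    {"tx": 0, "ty": 0, "tz": 0.0005, "rx": 0, "ry": 0, "rz": 0, "hand": -1},
  ],
)

```text
time_s: 14.05
tcp_pos: [0.5396, 0.179, 0.1766]
tcp_rot: [3.132, -0.25, -0.0]
contact_force: [-0.8, -0.2, 4.0]
finger_gap: 0.004
grasp_force: 2.0
```

Emit:
apply_moves(
  motion=[
    {"tx": 0, "ty": 0, "tz": 0.0005, "rx": 0, "ry": 0, "rz": 0, "hand": -1},
    {"tx": 0, "ty": 0, "tz": 0.0005, "rx": 0, "ry": 0, "rz": 0, "hand": -1},
    {"tx": 0, "ty": 0, "tz": 0.0005, "rx": 0, "ry": 0, "rz": 0, "hand": -1},
    {"tx": 0, "ty": 0, "tz": 0.0005, "rx": 0, "ry": 0, "rz": 0, "hand": -1},
    {"tx": 0, "ty": 0, "tz": 0, "rx": 0, "ry": 0, "rz": 0, "hand": -1},
  ],
)

```text
time_s: 14.68
tcp_pos: [0.5396, 0.179, 0.1746]
tcp_rot: [-3.132, 0.25, 0.0]
contact_force: [-0.3, -0.6, 2.5]
finger_gap: -0.001
grasp_force: 1.1
```

Emit:
apply_moves(
  motion=[
    {"tx": 0, "ty": 0, "tz": 0.0004, "rx": 0, "ry": 0, "rz": 0, "hand": -1},
    {"tx": 0, "ty": 0, "tz": 0.0004, "rx": 0, "ry": 0, "rz": 0, "hand": -1},
    {"tx": 0, "ty": 0, "tz": 0.0004, "rx": 0, "ry": 0, "rz": 0, "hand": -1},
    {"tx": 0, "ty": 0, "tz": 0, "rx": 0, "ry": 0, "rz": 0, "hand": -1},
    {"tx": 0, "ty": 0, "tz": 0, "rx": 0, "ry": 0, "rz": 0, "hand": -1},
  ],
)

```text
time_s: 15.3
tcp_pos: [0.5397, 0.179, 0.1736]
tcp_rot: [-3.132, 0.25, -0.0]
contact_force: [0.1, -1.4, 5.2]
finger_gap: -0.0
grasp_force: 2.8
```

Emit:
apply_moves(
  motion=[
    {"tx": 0, "ty": 0, "tz": 0.0004, "rx": 0, "ry": 0, "rz": 0, "hand": -1},
    {"tx": 0, "ty": 0, "tz": 0.0004, "rx": 0, "ry": 0, "rz": 0, "hand": -1},
    {"tx": 0, "ty": 0, "tz": 0, "rx": 0, "ry": 0, "rz": 0, "hand": -1},
    {"tx": 0, "ty": 0, "tz": 0, "rx": 0, "ry": 0, "rz": 0, "hand": -1},
    {"tx": 0, "ty": 0, "tz": 0, "rx": 0, "ry": 0, "rz": 0, "hand": -1},
  ],
)

```text
time_s: 15.92
tcp_pos: [0.54, 0.1792, 0.1735]
tcp_rot: [-3.131, 0.25, -0.002]
contact_force: [-2.0, -2.0, 14.7]
finger_gap: 0.003
grasp_force: 7.3
```

The stop is firm: 14.7 N with no further travel at TCP z 0.1735, which is the expected seated height. I'll lift off and go behind the shield.

Emit:
apply_moves(
  motion=[
    {"tx": 0, "ty": 0, "tz": -0.004, "rx": 0, "ry": 0, "rz": 0, "hand": -1},
    {"tx": 0, "ty": 0, "tz": -0.02, "rx": 0, "ry": 0, "rz": 0, "hand": -1},
    {"tx": 0, "ty": 0, "tz": -0.04, "rx": 0, "ry": 0, "rz": 0, "hand": -1},
    {"tx": 0, "ty": 0, "tz": -0.04, "rx": 0, "ry": 0, "rz": 0, "hand": -1},
    {"tx": 0, "ty": 0, "tz": -0.025, "rx": 0, "ry": 0, "rz": 0, "hand": -1},
  ],
)

```text
time_s: 16.55
tcp_pos: [0.5397, 0.1793, 0.3035]
tcp_rot: [-3.131, 0.249, -0.002]
contact_force: [-0.2, -0.2, -0.4]
finger_gap: 0.001
grasp_force: 0.0
```

Emit:
apply_moves(
  motion=[
    {"tx": 0.03, "ty": 0, "tz": 0, "rx": 0, "ry": 0, "rz": 0, "hand": -1},
    {"tx": 0.04, "ty": 0, "tz": 0, "rx": 0, "ry": 0, "rz": 0, "hand": -1},
    {"tx": 0.035, "ty": 0, "tz": 0, "rx": 0, "ry": 0, "rz": 0, "hand": -1},
    {"tx": 0.02, "ty": 0, "tz": 0, "rx": 0, "ry": 0, "rz": 0, "hand": -1},
    {"tx": 0, "ty": 0, "tz": 0, "rx": 0, "ry": 0, "rz": 0, "hand": -1},
  ],
)

```text
time_s: 17.18
tcp_pos: [0.6636, 0.1588, 0.3007]
tcp_rot: [3.131, -0.251, -0.002]
contact_force: [-1.2, 0.2, -0.6]
finger_gap: -0.002
grasp_force: 0.0
```

```bash
python3 -c "
from h import *
delta([.664,.1586,.227],-.1593)
t=cam('top');P=cloud(t);x=np.array([.987,-.159]);w=np.array([.5402,.1785])
a=(P[...,:2]-w)@x;b=(P[...,:2]-w)@np.array([.159,.987])
m=(abs(a)<14)&(abs(a)<.014)&(abs(b)<.014)&(P[...,2]>.09)&(P[...,2]<.14);print('filter top z',np.percentile(P[m][:,2],[50,90]) if m.any() else 0,m.sum())
c=cam('scene');P=cloud(c);a=(P[...,:2]-w)@x;b=(P[...,:2]-w)@np.array([.159,.987])
m=(a>.03)&(a<.1)&(abs(b)<.05)&(P[...,2]>.12)&(P[...,2]<.2);print('hood',m.sum(),a[m].min(),a[m].max(),b[m].min(),b[m].max(),P[m][:,2].max())
cv2.imwrite('pics/beh.png',cv2.resize(np.hstack([c['img'][60:200,230:390,::-1],t['img'][120:260,80:240,::-1]]),None,fx=2.5,fy=2.5))"
```

```text
t 17.18 pos [0.6636 0.1588 0.3007] yaw -0.16 tilt [-0.0011  0.     -1.    ] F [-1.2  0.2 -0.6] gap -0.002 dtool [0.0005 0.0002 0.0737] rz -0.0007
filter top z 0 0
hood 840 0.03348524965880478 0.08143686707459483 -0.03239675876949045 0.03759424141908178 0.18562013483320117
```

View pics/beh.png

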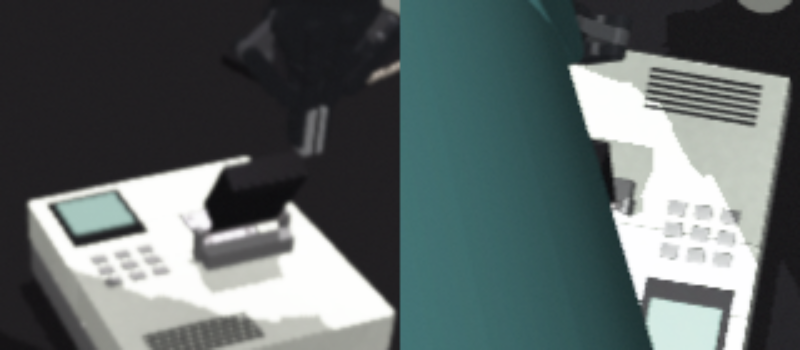

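The hood is where the model puts it: open edge 81 mm behind the well, top at z 0.186. The shut fingers are behind it at about (315,130) in the left half of the picture. Now I'll descend, then push gently forward.

Emit:
apply_moves(
  motion=[
    {"tx": 0, "ty": -0.002, "tz": 0.02, "rx": 0, "ry": 0, "rz": 0, "hand": -1},
    {"tx": 0, "ty": 0, "tz": 0.025, "rx": 0, "ry": 0, "rz": 0, "hand": -1},
    {"tx": 0, "ty": 0, "tz": 0.019, "rx": 0, "ry": 0, "rz": 0, "hand": -1},
    {"tx": 0, "ty": 0, "tz": 0.01, "rx": 0, "ry": 0, "rz": 0, "hand": -1},
    {"tx": 0, "ty": 0, "tz": 0, "rx": 0, "ry": 0, "rz": 0, "hand": -1},
  ],
)

```text
time_s: 17.9
tcp_pos: [0.6631, 0.1612, 0.2271]
tcp_rot: [3.131, -0.25, -0.001]
contact_force: [1.3, -1.1, 0.3]
finger_gap: -0.002
grasp_force: 0.0
```

Emit:
apply_moves(
  motion=[
    {"tx": -0.008, "ty": 0, "tz": 0, "rx": 0, "ry": 0, "rz": 0, "hand": -1},
    {"tx": -0.006, "ty": 0, "tz": 0, "rx": 0, "ry": 0, "rz": 0, "hand": -1},
    {"tx": -0.004, "ty": 0, "tz": 0, "rx": 0, "ry": 0, "rz": 0, "hand": -1},
    {"tx": -0.003, "ty": 0, "tz": 0, "rx": 0, "ry": 0, "rz": 0, "hand": -1},
    {"tx": -0.003, "ty": 0, "tz": 0, "rx": 0, "ry": 0, "rz": 0, "hand": -1},
  ],
)

```text
time_s: 18.52
tcp_pos: [0.6395, 0.165, 0.2278]
tcp_rot: [-3.132, 0.25, -0.0]
contact_force: [0.1, 0.7, -0.1]
finger_gap: -0.003
grasp_force: 0.0
```

Emit:
apply_moves(
  motion=[
    {"tx": -0.003, "ty": 0, "tz": 0, "rx": 0, "ry": 0, "rz": 0, "hand": -1},
    {"tx": -0.003, "ty": 0, "tz": 0, "rx": 0, "ry": 0, "rz": 0, "hand": -1},
    {"tx": -0.003, "ty": 0, "tz": 0, "rx": 0, "ry": 0, "rz": 0, "hand": -1},
    {"tx": -0.003, "ty": 0, "tz": 0, "rx": 0, "ry": 0, "rz": 0, "hand": -1},
    {"tx": -0.003, "ty": 0, "tz": 0, "rx": 0, "ry": 0, "rz": 0, "hand": -1},
  ],
)

```text
time_s: 19.15
tcp_pos: [0.626, 0.1671, 0.2288]
tcp_rot: [-3.131, 0.251, -0.006]
contact_force: [10.1, -1.3, 8.2]
finger_gap: -0.003
grasp_force: 4.8
```

The force is partly friction from the edge sliding up the finger. I'll ease back and follow the arc upward more slowly.

Emit:
apply_moves(
  motion=[
    {"tx": 0.0005, "ty": 0, "tz": -0.002, "rx": 0, "ry": 0, "rz": 0, "hand": -1},
    {"tx": 0, "ty": 0, "tz": -0.001, "rx": 0, "ry": 0, "rz": 0, "hand": -1},
    {"tx": 0, "ty": 0, "tz": 0, "rx": 0, "ry": 0, "rz": 0, "hand": -1},
    {"tx": 0, "ty": 0, "tz": 0, "rx": 0, "ry": 0, "rz": 0, "hand": -1},
    {"tx": 0, "ty": 0, "tz": 0, "rx": 0, "ry": 0, "rz": 0, "hand": -1},
  ],
)

```text
time_s: 19.77
tcp_pos: [0.6253, 0.1672, 0.2306]
tcp_rot: [3.132, -0.25, -0.0]
contact_force: [3.0, -1.3, -1.9]
finger_gap: -0.004
grasp_force: 1.6
```

Emit:
apply_moves(
  motion=[
    {"tx": -0.0015, "ty": 0, "tz": -0.0009, "rx": 0, "ry": 0, "rz": 0, "hand": -1},
    {"tx": -0.002, "ty": 0, "tz": -0.001, "rx": 0, "ry": 0, "rz": 0, "hand": -1},
    {"tx": -0.002, "ty": 0, "tz": -0.001, "rx": 0, "ry": 0, "rz": 0, "hand": -1},
    {"tx": -0.002, "ty": 0, "tz": -0.001, "rx": 0, "ry": 0, "rz": 0, "hand": -1},
    {"tx": -0.002, "ty": 0, "tz": -0.0009, "rx": 0, "ry": 0, "rz": 0, "hand": -1},
  ],
)

```text
time_s: 20.4
tcp_pos: [0.6157, 0.1688, 0.2355]
tcp_rot: [-3.132, 0.25, 0.0]
contact_force: [3.3, -0.9, -2.4]
finger_gap: -0.002
grasp_force: 1.4
```

Emit:
apply_moves(
  motion=[
    {"tx": -0.002, "ty": 0, "tz": -0.0008, "rx": 0, "ry": 0, "rz": 0, "hand": -1},
    {"tx": -0.002, "ty": 0, "tz": -0.0007, "rx": 0, "ry": 0, "rz": 0, "hand": -1},
    {"tx": -0.002, "ty": 0, "tz": -0.0006, "rx": 0, "ry": 0, "rz": 0, "hand": -1},
    {"tx": -0.002, "ty": 0, "tz": -0.0006, "rx": 0, "ry": 0, "rz": 0, "hand": -1},
    {"tx": -0.002, "ty": 0, "tz": -0.0005, "rx": 0, "ry": 0, "rz": 0, "hand": -1},
  ],
)

```text
time_s: 21.02
tcp_pos: [0.6059, 0.1704, 0.2387]
tcp_rot: [-3.132, 0.25, 0.0]
contact_force: [3.4, -1.1, -2.1]
finger_gap: 0.002
grasp_force: 1.3
```

Emit:
apply_moves(
  motion=[
    {"tx": -0.002, "ty": 0, "tz": -0.0004, "rx": 0, "ry": 0, "rz": 0, "hand": -1},
    {"tx": -0.002, "ty": 0, "tz": -0.0003, "rx": 0, "ry": 0, "rz": 0, "hand": -1},
    {"tx": -0.002, "ty": 0, "tz": -0.0002, "rx": 0, "ry": 0, "rz": 0, "hand": -1},
    {"tx": -0.002, "ty": 0, "tz": -0.0001, "rx": 0, "ry": 0, "rz": 0, "hand": -1},
    {"tx": -0.002, "ty": 0, "tz": 0, "rx": 0, "ry": 0, "rz": 0, "hand": -1},
  ],
)

```text
time_s: 21.65
tcp_pos: [0.5962, 0.172, 0.2399]
tcp_rot: [-3.131, 0.25, -0.001]
contact_force: [3.0, -0.5, 2.4]
finger_gap: -0.004
grasp_force: 1.4
```

Emit:
apply_moves(
  motion=[
    {"tx": -0.002, "ty": 0, "tz": 0, "rx": 0, "ry": 0, "rz": 0, "hand": -1},
    {"tx": -0.002, "ty": 0, "tz": 0.0001, "rx": 0, "ry": 0, "rz": 0, "hand": -1},
    {"tx": -0.002, "ty": 0, "tz": 0.0002, "rx": 0, "ry": 0, "rz": 0, "hand": -1},
    {"tx": -0.002, "ty": 0, "tz": 0.0003, "rx": 0, "ry": 0, "rz": 0, "hand": -1},
    {"tx": -0.002, "ty": 0, "tz": 0.0003, "rx": 0, "ry": 0, "rz": 0, "hand": -1},
  ],
)

```text
time_s: 22.28
tcp_pos: [0.5862, 0.1736, 0.2388]
tcp_rot: [-3.132, 0.25, 0.0]
contact_force: [2.2, -0.2, 2.0]
finger_gap: -0.001
grasp_force: 1.4
```

Emit:
apply_moves(
  motion=[
    {"tx": -0.002, "ty": 0, "tz": 0.0004, "rx": 0, "ry": 0, "rz": 0, "hand": -1},
    {"tx": -0.002, "ty": 0, "tz": 0.0005, "rx": 0, "ry": 0, "rz": 0, "hand": -1},
    {"tx": -0.002, "ty": 0, "tz": 0.0005, "rx": 0, "ry": 0, "rz": 0, "hand": -1},
    {"tx": -0.002, "ty": 0, "tz": 0.0006, "rx": 0, "ry": 0, "rz": 0, "hand": -1},
    {"tx": -0.002, "ty": 0, "tz": 0.0006, "rx": 0, "ry": 0, "rz": 0, "hand": -1},
  ],
)

```text
time_s: 22.9
tcp_pos: [0.5762, 0.1752, 0.2361]
tcp_rot: [-3.132, 0.25, 0.0]
contact_force: [1.2, -0.8, 2.9]
finger_gap: -0.001
grasp_force: 1.0
```

Emit:
apply_moves(
  motion=[
    {"tx": -0.002, "ty": 0, "tz": 0.0007, "rx": 0, "ry": 0, "rz": 0, "hand": -1},
    {"tx": -0.002, "ty": 0, "tz": 0.0008, "rx": 0, "ry": 0, "rz": 0, "hand": -1},
    {"tx": -0.002, "ty": 0, "tz": 0.0008, "rx": 0, "ry": 0, "rz": 0, "hand": -1},
    {"tx": -0.002, "ty": 0, "tz": 0.0009, "rx": 0, "ry": 0, "rz": 0, "hand": -1},
    {"tx": -0.002, "ty": 0, "tz": 0.0009, "rx": 0, "ry": 0, "rz": 0, "hand": -1},
  ],
)

```text
time_s: 23.52
tcp_pos: [0.5663, 0.1767, 0.232]
tcp_rot: [3.132, -0.25, -0.0]
contact_force: [0.6, -0.6, 1.8]
finger_gap: 0.001
grasp_force: 0.5
```

Emit:
apply_moves(
  motion=[
    {"tx": -0.0015, "ty": 0, "tz": 0.0007, "rx": 0, "ry": 0, "rz": 0, "hand": -1},
    {"tx": -0.0015, "ty": 0, "tz": 0.0007, "rx": 0, "ry": 0, "rz": 0, "hand": -1},
    {"tx": 0, "ty": 0, "tz": 0, "rx": 0, "ry": 0, "rz": 0, "hand": -1},
    {"tx": 0, "ty": 0, "tz": 0, "rx": 0, "ry": 0, "rz": 0, "hand": -1},
    {"tx": 0, "ty": 0, "tz": 0, "rx": 0, "ry": 0, "rz": 0, "hand": -1},
  ],
)

```text
time_s: 24.15
tcp_pos: [0.5636, 0.1772, 0.2307]
tcp_rot: [-3.132, 0.25, 0.0]
contact_force: [0.4, 0.2, -0.2]
finger_gap: 0.001
grasp_force: 0.0
```

```bash
cat > look.py <<'E'
from h import *
import sys
delta([.5402,.1785,.3],-.1593)
c=cam('scene');P=cloud(c);x=np.array([.987,-.159]);w=np.array([.5402,.1785])
a=(P[...,:2]-w)@x;b=(P[...,:2]-w)@np.array([.159,.987])
k=c['img'].max(-1)<60
m=k&(abs(a)<.1)&(abs(b+0.02)<.012)&(P[...,2]>.1)&(P[...,2]<.2)
h=np.c_[a[m],P[m][:,2]];h=h[h[:,1].argsort()];print(len(h),h[::max(1,len(h)//12)].round(3).tolist())
cv2.imwrite(sys.argv[1],cv2.resize(c['img'][60:200,230:390,::-1],None,fx=3.5,fy=3.5))
E
python3 look.py pics/snap.png
```

```text
t 24.15 pos [0.5636 0.1772 0.2307] yaw -0.1593 tilt [-1.e-04  1.e-04 -1.e+00] F [ 0.4  0.2 -0.2] gap 0.001 dtool [-0.0234  0.0024 -0.0693] rz 0.0
506 [[0.035, 0.111], [0.035, 0.12], [0.03, 0.126], [0.027, 0.132], [0.021, 0.138], [0.004, 0.143], [0.017, 0.149], [0.011, 0.153], [0.01, 0.159], [0.007, 0.164], [0.024, 0.169], [0.031, 0.175], [0.035, 0.198]]
```

Emit:
apply_moves(
  motion=[
    {"tx": 0, "ty": 0, "tz": 0, "rx": 0, "ry": 0, "rz": 0, "hand": -1},
    {"tx": 0, "ty": 0, "tz": 0, "rx": 0, "ry": 0, "rz": 0, "hand": -1},
    {"tx": 0, "ty": 0, "tz": 0, "rx": 0, "ry": 0, "rz": 0, "hand": -1},
    {"tx": 0, "ty": 0, "tz": 0, "rx": 0, "ry": 0, "rz": 0, "hand": -1},
    {"tx": 0, "ty": 0, "tz": 0, "rx": 0, "ry": 0, "rz": 0, "hand": -1},
  ],
)

```text
time_s: 24.82
tcp_pos: [0.5636, 0.1772, 0.2307]
tcp_rot: [-3.132, 0.25, 0.0]
contact_force: [-0.6, -0.5, -0.2]
finger_gap: -0.001
grasp_force: 0.0
```

Emit:
apply_moves(
  motion=[
    {"tx": 0, "ty": 0, "tz": 0, "rx": 0, "ry": 0, "rz": 0, "hand": -1},
    {"tx": 0, "ty": 0, "tz": 0, "rx": 0, "ry": 0, "rz": 0, "hand": -1},
    {"tx": 0, "ty": 0, "tz": -0.01, "rx": 0, "ry": 0, "rz": 0, "hand": -1},
    {"tx": 0, "ty": 0, "tz": -0.03, "rx": 0, "ry": 0, "rz": 0, "hand": -1},
    {"tx": 0, "ty": 0, "tz": -0.03, "rx": 0, "ry": 0, "rz": 0, "hand": -1},
  ],
)

```text
time_s: 25.45
tcp_pos: [0.5636, 0.1772, 0.3022]
tcp_rot: [-3.131, 0.25, -0.0]
contact_force: [-0.1, -0.2, 0.2]
finger_gap: 0.003
grasp_force: 0.0
```

```bash
python3 look.py pics/shut.png
```

```text
t 25.45 pos [0.5636 0.1772 0.3022] yaw -0.1591 tilt [ 1.e-04  2.e-04 -1.e+00] F [-0.1 -0.2  0.2] gap 0.003 dtool [-0.0233  0.0024  0.0022] rz 0.0002
221 [[0.003, 0.1], [-0.002, 0.105], [-0.004, 0.109], [-0.002, 0.11], [-0.01, 0.11], [0.014, 0.111], [-0.005, 0.111], [-0.024, 0.111], [0.012, 0.112], [-0.002, 0.112], [-0.02, 0.112], [-0.019, 0.113], [0.004, 0.114]]
```

View pics/shut.png

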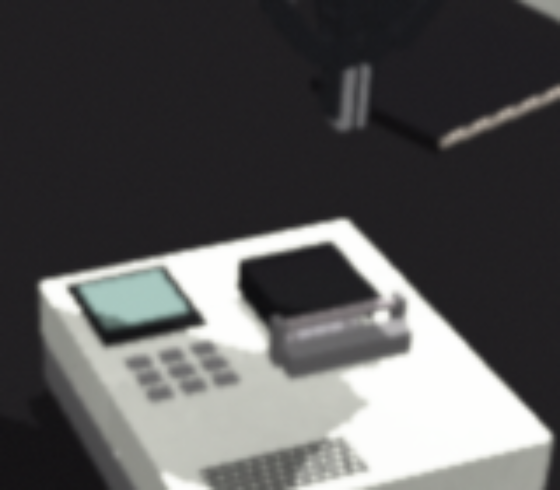

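The picture shows the hood flat over the well at about (310,280), with its top at z 0.112 (0.109 hinge height plus the 3 mm plate). The fingers are clear above it. I'll hand the job in.

```bash
python3 -c "
from h import *
print(bot.finish_job())"
```

```text
the job is handed in; nothing more can be done
None
```

I pressed the filter down to a firm stop in the well, and the shield then sprang shut by itself over it; I handed the job in at about 25.5 s, and no verdict came back.

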